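# Post the read slide box through the return flap

## Task

The blue slide box has been read and goes back to store: with the fingertips, push it along its lane of the return station and in under the yellow flap until it runs away down the roller chute to the bottom, then draw the fingers back so that the flap falls shut behind it. Only push the box, never lift it or turn it over. The red slide box is still to be read: leave it, the flap of its lane and everything else on the bench where they are.

Things in the scene. Friction and masses are not known exactly. Their poses are not given: they have to be found in the camera images.
- station: fixed white two-lane return station. Origin on the table directly below the flaps, midway between the lanes; x = feed direction (away from the robot), y left, z up. Flat steel deck, top 85 mm above the table, from x = -215 to +27 mm, then a roller chute. Rails 6 mm thick, 18 mm high, at y = -106, 0, +106 mm flank the lanes on the deck; side walls close them from x = -10 mm inwards
- chute_top (a point): top of the first free roller, mid-width: station x = +35 mm, 85 mm above the table (deck level). From here free-turning rollers (14 mm thick, 21 mm apart) slope down at 20 degrees to an end stop at x = 200 mm: once the box's middle is past this roller it tips onto the chute and rolls down by itself. A clear cover (x = 6 to 201 mm, top 163 mm above the table) lies over it
- flap_left_door (a point): point on the deck (85 mm above the table) in the middle of the left lane (station x = 0, y = +53 mm), below the closed left flap; axes as the station's. The lane is 100 mm wide clear; its doorway is 70 mm high, under a grey lintel (12 mm thick in x, 155 to 163 mm above the table)
- flap_right_door (a point): the same point of the right lane (station x = 0, y = -53 mm); same sizes
- flap_left (a joint): left lane's yellow flap, 96 mm wide, 63 mm high, 3 mm thick, 30 g, hinged along its top edge 66 mm above the deck; lower edge 2 mm above the deck. Angle in rad: 0 hanging shut, grows as its lower edge swings inwards (away from the robot), up to 1.45; it opens inwards only and falls shut by its own weight
- flap_right (a joint): right lane's yellow flap, the same
- blue_box: the box to be returned: closed blue plastic slide box, 100 (x, lengthwise) x 70 (y) x 32 mm high, about 0.2 kg, with a white label on top; it lies flat on the deck in one of the lanes, in front of the flap, its x axis roughly in the feed direction. Origin at the centre of its underside
- red_box: red slide box of the same make and size, in the other lane; to be left alone. Origin at the centre of its underside
- jar_a: bystander: capped amber sample jar, 60 mm diameter, 85 mm tall, standing on the table; origin at the centre of its underside
- jar_b: bystander: capped amber sample jar, 60 mm diameter, 85 mm tall, standing on the table; origin at the centre of its underside
- jar_c: bystander: capped clear sample jar, 60 mm diameter, 85 mm tall, standing on the table; origin at the centre of its underside
- mouse: bystander: grey computer mouse, 62 mm across, 33 mm high, on the table; origin at the centre of its underside
- slide_tray: bystander: white slide tray 120 x 90 x 20 mm on the table; origin at the centre of its underside
- marker: bystander: black marker pen with a green cap, 130 x 13 x 13 mm, lying on the table; origin at the centre of its underside

How it is judged:
By the outcome, as a careful person would: the job done as asked, in the order asked, and still so for the second after the job is handed in, with the robot touching nothing.
It also fails if it takes over 38 s, if anything falls off the work surface, if the arm or the gripper's body presses on something with over 40 N, if the wrist force passes 120 N, or if a joint passes its speed limit or range.

## Robot

A 6-joint arm with a two-finger parallel gripper is mounted at the origin on the work surface. World frame = base frame: x ahead of the robot, y to its left, z up, the work surface at z = 0. Lengths are in m, angles in rad, forces in N, time in s.
With the tool pointing down it reaches from about 0.35 to 0.775 m from the base axis. Payload 5.5 kg.
Tool frame: the origin (TCP) lies midway between the tips of the shut fingers; the grasp point (between the pads) lies 19 mm behind it (pinch_z is the distance from the TCP to the grasp point, in m); z points along the fingers, x is the direction in which the jaws open and shut, and the axes are right-handed (so a half turn about z gives the same grasp; the last joint's range is limited). The gripper opens to 85 mm and grips with 20 to 120 N. Pads are 22 mm wide; open, the fingers measure 114 mm over their backs; the gripper's body (76 mm by 85 mm) begins 54 mm behind the grasp point. The pads swing forward as they close: fully open they stand 13 mm farther back than shut.
Start: joints at [-1.26, 0.313, 0.046, 1.304, 0, 1.431], TCP at [0.251, -0.518, 0.231] pointing down, gripper open.
Joint ranges: [-2.76, 2.76], [-0.86, 1.69], [-1.03, 1.26], [-2.2, 2.34], [-1.47, 1.5], [-3.14, 3.14]. Speed limits (rad/s): [2.57, 2.57, 3.14, 3.14, 3.14, 3.14].

## Interface

Orientations are given as a unit quaternion [w, x, y, z].
In Python, from workcell import get_state, read_camera, camera_info, hand_in, trace, pinch_z gives the robot as it stands. The module is installed in compiled form; this text tells all that it offers.
- The arm moves only by the tool arm_command, never from a script. Its argument "steps" is text: rows parted by semicolons, each of 4 numbers parted by spaces: the shift along the world's x, y, z in mm, then the turn about the world's z in rad. In form: tx ty tz spin; .... A call has 1 to 20 rows; each row is the pose to reach, as a shift and turn from the pose measured when the call began; what a row does not reach only later rows make up. A row lasts 1/8 s, in which the tool goes at most 62.5 mm and 10.7 degrees, less where a joint would pass 70% of its speed; a pose out of reach is approached as far as the arm can. A call with a gripper value outside its range is refused whole. "fingers" is the gripper command: -1 is shut, 1 is fully open, values between are in proportion, set as the call begins (left out, the last holds). The fingers move at their own pace and stop on an object; "newtons" is the grip in N (left out, the last holds). Time passes only in rows, so rows that repeat a pose let the fingers close. It gives the time, the measured TCP pose, the force and the opening at its end, in the units of the state.
- get_state(): the state, without advancing time (a new reading comes with each control period).
- read_camera(name): name is "side" or "top" or "wrist"; returns the picture (480x640x3 uint8, red, green, blue); there is no depth.
- camera_info(name): a dict with "mtx" (3x3 intrinsics, pixels), "R" (3x3) and "t" (3): a world point X has camera coordinates R X + t. Camera axes: x right, y down, z forward; pixel columns grow to the right and rows downward; lengths in m; the calibration is good to about 2 mm. A picture is of the moment at which its call begins: read the wrist's pose just before it. camera_info takes no time and is no camera call; for the wrist camera it gives the pose at the moment of the call.
- hand_in(): hands the job in, once; it reports no verdict.
Trained networks look in the newest picture that a camera, given by its name, has taken for a name from the list of things; names that differ only in an ending like _2 or _b are one class to them, and where a whole thing is asked for, a point or a joint stands for the part that bears it (a point fixed in the world has none). Each returns a list of dicts, best first, with "score" (0 to 1); they miss things now and then, are a little off and sometimes report something else, mostly with a low value. They report only what shows in the picture. A call takes as long as a camera call.
- trace(camera, name): "mask" (480x640 bool, what is visible of it) and "box" ([left, top, width, height] in pixels, round what is visible of it).
The state is a dict: "clock": time; "joint_pos": joint angles; "qvel": joint speeds; "tau": joint torques, N m; "tcp_pos": TCP position; "orientation": TCP orientation; "wrist_force": force on the tool from outside, world axes, zero at the start; "ft_torque": the same for the moment, N m; "finger_gap": finger opening in m.
Only numpy, scipy, OpenCV 4.12 (cv2) and the standard library are available. Lean on these libraries where they do the work, as an engineer would, in place of code of your own. Each camera call takes 0.05 s, during which the arm holds its last target.

## Working session

There is one attempt and no reset: what is moved stays moved. The work goes in short steps, Python scripts to look and compute and a tool call to move; the robot and the scene stay as the last step left them, time stands still between calls to the robot, and variables do not carry over. Pictures are saved under pics/ and viewed, and the job is handed in when it is done.

Besides the shell and the picture viewer there is one more tool, called after "Emit:" as name(argument=value, ...) on one line, values as JSON. arm_command: Moves the arm, as the interface text tells. Its arguments: {"type":"object","properties":{"steps":{"type":"string"},"fingers":{"type":"number"},"newtons":{"type":"number"}},"required":["steps"]}

```bash
mkdir -p pics; python3 - <<'E'
from workcell import *
import cv2,json
s=get_state()
print({k:s[k] for k in ('clock','tcp_pos','orientation','finger_gap','wrist_force')},pinch_z)
for c in ('side','top'):
    im=read_camera(c); cv2.imwrite(f'pics/{c}0.png',im[:,:,::-1])
    i=camera_info(c); print(c,i)
E
```

```text
{'clock': 0.0, 'tcp_pos': array([ 0.25034329, -0.51709615,  0.23043454]), 'orientation': array([-5.52983601e-04,  8.47262687e-01, -5.31173395e-01, -6.76638516e-04]), 'finger_gap': 0.08536046092486461, 'wrist_force': array([-0.25215899, -0.45203734,  0.04320704])} 0.0187
side {'mtx': array([[474.91191221,   0.        , 315.307876  ],
       [  0.        , 474.91191221, 240.7376396 ],
       [  0.        ,   0.        ,   1.        ]]), 'R': array([[-0.99868039, -0.04658689,  0.02161363],
       [-0.04111389,  0.47305202, -0.88007467],
       [ 0.03077557, -0.87980194, -0.47434314]]), 't': array([0.53659285, 0.14044035, 1.11108194])}
top {'mtx': array([[566.59476019,   0.        , 322.68572671],
       [  0.        , 566.59476019, 243.68018786],
       [  0.        ,   0.        ,   1.        ]]), 'R': array([[ 1.19858634e-02, -9.99927976e-01, -6.17606925e-04],
       [-9.96398360e-01, -1.18916982e-02, -8.39577047e-02],
       [ 8.39443134e-02,  1.62168810e-03, -9.96469128e-01]]), 't': array([0.01656503, 0.55178583, 1.29016801])}
```

View pics/side0.png

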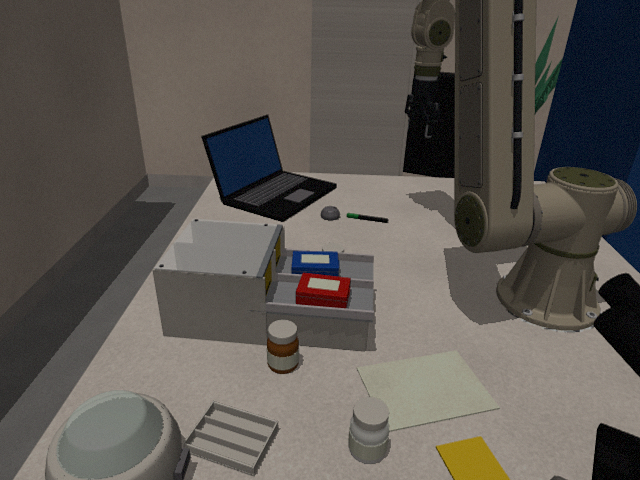

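View pics/top0.png

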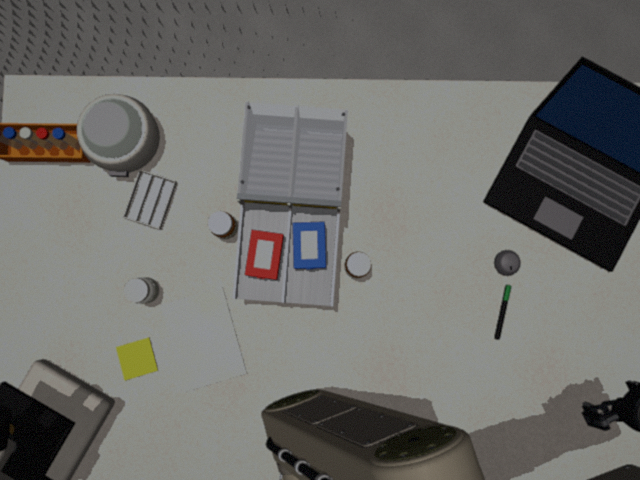

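```bash
cat > h.py <<'E'
import numpy as np,cv2
from workcell import *
def ray(c,uv,z):
    i=camera_info(c);R=i['R'];t=i['t'];K=i['mtx']
    d=R.T@np.linalg.inv(K)@np.array([uv[0],uv[1],1.]);o=-R.T@t
    return o+d*(z-o[2])/d[2]
def proj(c,X):
    i=camera_info(c);p=(i['R']@np.atleast_2d(X).T).T+i['t'];p=p@i['mtx'].T
    return p[:,:2]/p[:,2:]
E
python3 - <<'E'
from h import *
im=read_camera('top')
c=im[95:315,225:365,::-1];cv2.imwrite('pics/topz.png',cv2.resize(c[100:],None,fx=5,fy=5,interpolation=cv2.INTER_CUBIC)[:600])
for n in('blue_box','red_box'):
    for r in trace('top',n)[:2]:
        m=r['mask'];print(n,r['score'],r['box'])
        if m.sum()<50: continue
        rc=cv2.minAreaRect(np.argwhere(m)[:,::-1].astype(np.float32));print(rc,ray('top',rc[0],.117))
        for p in cv2.boxPoints(rc): print(ray('top',p,.117).round(4))
for n in ('flap_right_door','flap_right','flap_left','station'):
    for r in trace('top',n)[:2]: print(n,r['score'],r['box'])
E
```

```text
blue_box 0.75 [289.0, 220.9, 37.0, 51.1]
((308.69580078125, 244.83261108398438), (48.334896087646484, 32.489845275878906), 88.56790161132812) [0.54079984 0.05307875 0.117     ]
[0.5918 0.0902 0.117 ]
[0.5944 0.0201 0.117 ]
[0.4901 0.0162 0.117 ]
[0.4876 0.0859 0.117 ]
red_box 0.87 [243.9, 231.5, 43.2, 51.9]
((264.4880676269531, 254.35153198242188), (34.93553161621094, 48.48912048339844), 6.709836959838867) [0.51914659 0.14777083 0.117     ]
[0.4713 0.19   0.117 ]
[0.5752 0.1802 0.117 ]
[0.5673 0.1052 0.117 ]
[0.4635 0.1155 0.117 ]
flap_right_door 0.92 [229.2, 97.8, 116.5, 207.5]
flap_right 0.52 [295.1, 202.2, 41.1, 8.7]
station 0.81 [231.3, 101.7, 116.9, 205.3]
```

View pics/topz.png

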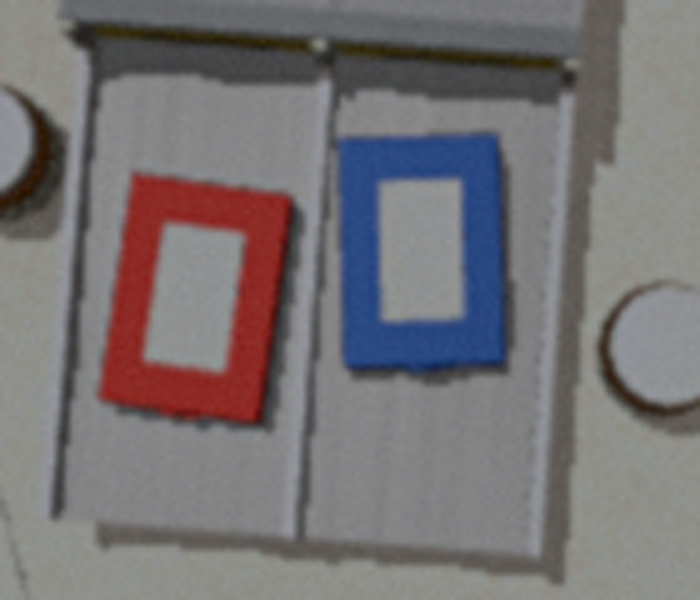

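```bash
cat >> h.py <<'E'
from scipy.optimize import least_squares
E
python3 - <<'E'
from h import *
f=lambda x,y:np.array([225+x/5,195+y/5])
pts=[((53,517),(-.215,.106)),((297,538),(-.215,0)),((537,555),(-.215,-.106))]
W=[ray('top',f(*p),.103)[:2] for p,_ in pts]
print(np.round(W,4))
for a,b in (((88,60),(53,517)),((326,70),(297,538)),((567,95),(537,555))):
    A=ray('top',f(*a),.103);B=ray('top',f(*b),.103);d=A-B;print(np.degrees(np.arctan2(d[1],d[0])),d[:2])
# station corners: roof screws etc.
A=np.array([p[1] for p in pts]);W=np.array(W)
def res(p):
    c,s=np.cos(p[2]),np.sin(p[2]);return ((A@np.array([[c,s],[-s,c]])+p[:2])-W).ravel()
r=least_squares(res,[.6,.1,0]);p=r.x;print('station',p,np.degrees(p[2]),r.fun.round(4))
c,s=np.cos(p[2]),np.sin(p[2]);R=np.array([[c,-s],[s,c]])
for n,cs in(('blue',[(340,138),(497,133),(505,367),(346,370)]),('red',[(133,175),(291,195),(260,423),(101,400)])):
    w=np.array([ray('top',f(*q),.117)[:2] for q in cs]);l=(w-p[:2])@R
    print(n,w.mean(0).round(4),(l*1000).round(1).tolist(),(l.mean(0)*1000).round(1),np.linalg.norm(w-np.roll(w,1,0),axis=1).round(4))
# check overlays
im=read_camera('side').copy();im2=read_camera('top').copy()
def w(x,y,z): q=R@np.array([x,y])+p[:2];return [q[0],q[1],z]
P=[w(-.215,y,.103) for y in(-.109,.109)]+[w(0,y,.163) for y in(-.106,0,.106)]+[w(.201,y,.163) for y in(-.109,.109)]+[w(0,-.053,.085)]
for name,I in(('side',im),('top',im2)):
    for q in proj(name,P): cv2.circle(I,tuple(int(round(v)) for v in q),1,(255,0,255),-1)
a=cv2.resize(im[200:360,140:400],None,fx=3,fy=3);cv2.imwrite('pics/sov.png',a[:,:,::-1])
b=cv2.resize(im2[95:315,225:365],None,fx=2.7,fy=2.7);cv2.imwrite('pics/tov.png',b[:,:,::-1])
E
```

```text
[[0.424  0.2096]
 [0.4163 0.1041]
 [0.4102 0.0005]]
-2.977389909797564 [ 0.19928571 -0.01036527]
-2.553711101444414 [ 0.20386644 -0.00909248]
-3.1479338069332043 [ 0.20014601 -0.01100746]
station [ 0.63135888  0.09058054 -0.06591672] -3.776749816935217 [-0.0002  0.0009  0.0006  0.0006 -0.0004 -0.0015]
blue [0.5398 0.0516] [[-42.5, -5.8], [-35.1, -73.2], [-135.5, -84.4], [-142.1, -16.6]] [-88.8 -45. ] [0.1002 0.0678 0.1011 0.0682]
red [0.5187 0.1483] [[-65.5, 81.9], [-68.8, 13.3], [-167.6, 18.3], [-163.1, 87.0]] [-116.2   50.1] [0.0978 0.0687 0.0989 0.0689]
```

View pics/sov.png

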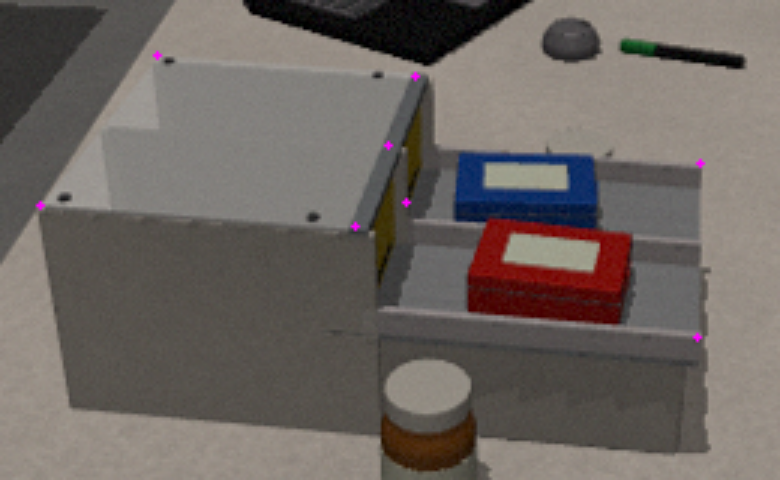

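View pics/tov.png

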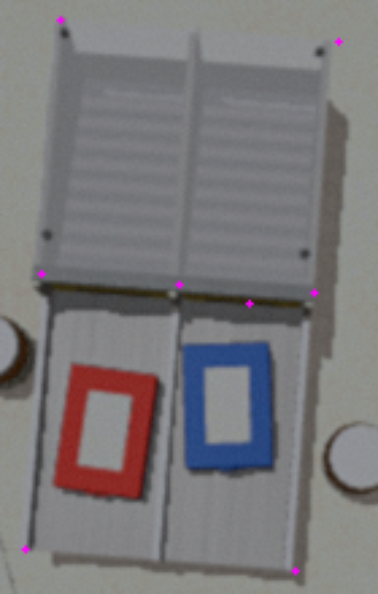

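Emit:
arm_command(steps="0 0 40 0.15; 10 30 70 0.33; 25 70 70 0.51; 40 110 70 0.69; 55 155 70 0.87; 70 200 70 1.05; 85 240 70 1.23; 100 285 70 1.41; 116 330 70 1.59; 132 375 70 1.77; 148 420 70 1.95; 164 460 70 2.13; 180 505 70 2.31; 192 540 65 2.48; 204 568 50 2.638; 204 568 30 2.638; 204 568 0 2.638; 204 568 0 2.638", fingers=-0.2, newtons=40)

```text
clock: 2.8
tcp_pos: [0.4529, 0.0507, 0.2296]
orientation: [-0.002, 0.725, 0.688, -0.001]
wrist_force: [-0.9, -0.7, 0.7]
finger_gap: 0.0342
```

```bash
python3 - <<'E'
from h import *
s=get_state()
print({k:np.round(s[k],4) for k in ('clock','tcp_pos','orientation','finger_gap','wrist_force','joint_pos')})
im=read_camera('wrist');cv2.imwrite('pics/w1.png',im[:,:,::-1])
im=read_camera('side');cv2.imwrite('pics/s1.png',cv2.resize(im[80:360,140:420],None,fx=2.1,fy=2.1)[:,:,::-1])
E
```

```text
{'clock': np.float64(2.8), 'tcp_pos': array([0.4529, 0.0507, 0.2296]), 'orientation': array([-0.0016,  0.7254,  0.6883, -0.0014]), 'finger_gap': np.float64(0.0342), 'wrist_force': array([-0.9284, -0.654 ,  0.6956]), 'joint_pos': array([-6.5100e-02,  8.6800e-02, -2.4150e-01,  1.2467e+00,  1.0000e-04,
       -1.2700e-02])}
```

View pics/w1.png

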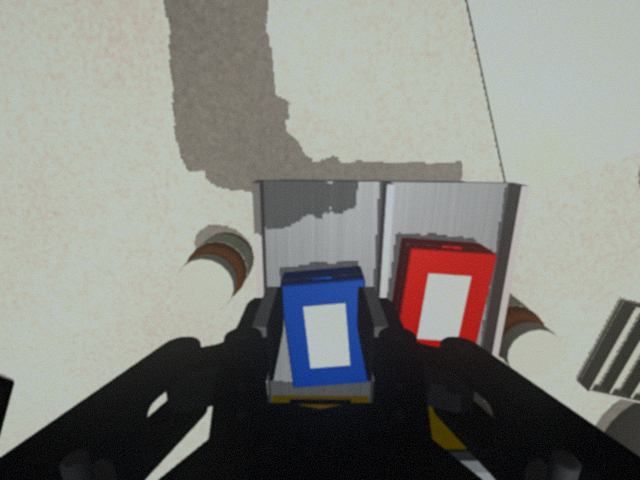

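View pics/s1.png

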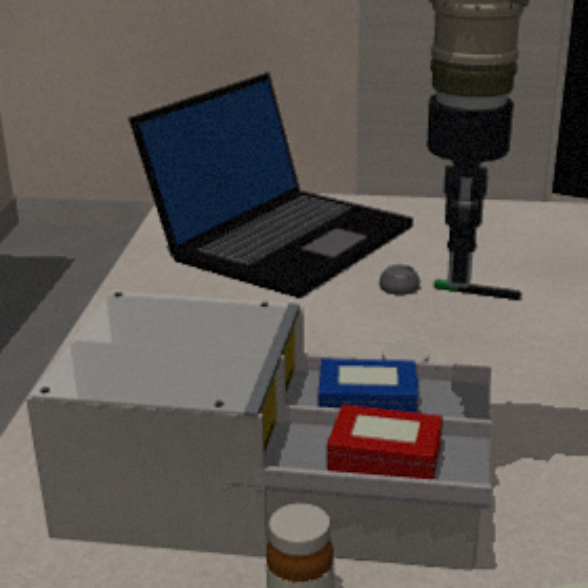

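```bash
python3 - <<'E'
from h import *
for n,uv,z in(('r end',(261,182),.103),('m end',(384,182),.103),('l end',(513,185),.103),('r far',(268,395),.087),('l mid',(402,235),.103),('deck end L',(383,182),.085),
  ('bl rearR',(283,285),.117),('bl rearL',(363,280),.117),('bl frontR',(293,386),.117),('bl frontL',(367,378),.117),('flap bl R',(272,399),.087),('flap bl L',(368,399),.087)):
    print(n,ray('wrist',uv,z).round(4))
r=trace('wrist','blue_box');print([(q['score'],q['box']) for q in r])
E
```

```text
r end [0.4125 0.0056 0.103 ]
m end [0.4177 0.1025 0.103 ]
l end [0.4256 0.2044 0.103 ]
r far [ 0.6285 -0.0124  0.087 ]
l mid [0.462  0.1173 0.103 ]
deck end L [0.42   0.1049 0.085 ]
bl rearR [0.4952 0.0174 0.117 ]
bl rearL [0.4943 0.0829 0.117 ]
bl frontR [0.5942 0.018  0.117 ]
bl frontL [0.5893 0.0847 0.117 ]
flap bl R [ 0.6336 -0.0088  0.087 ]
flap bl L [0.6389 0.089  0.087 ]
[(0.89, [280.9, 265.1, 83.6, 121.5])]
```

Emit:
arm_command(steps="0 0 -40 0; 0 0 -80 0; 0 0 -110 0; 0 0 -125 0; 0 0 -131 0; 0 0 -131 0")

```text
clock: 3.7
tcp_pos: [0.4558, 0.0501, 0.1023]
orientation: [0.001, 0.726, 0.688, 0.001]
wrist_force: [-0.2, 0.3, 0.2]
finger_gap: 0.0341
```

```bash
python3 - <<'E'
from h import *
s=get_state()
print({k:np.round(s[k],4) for k in ('clock','tcp_pos','finger_gap','wrist_force')})
im=read_camera('side');cv2.imwrite('pics/s2.png',cv2.resize(im[130:350,200:400],None,fx=2.7,fy=2.7)[:,:,::-1])
E
```

```text
{'clock': np.float64(3.7), 'tcp_pos': array([0.4558, 0.0501, 0.1023]), 'finger_gap': np.float64(0.0341), 'wrist_force': array([-0.182 ,  0.2919,  0.1937])}
```

View pics/s2.png

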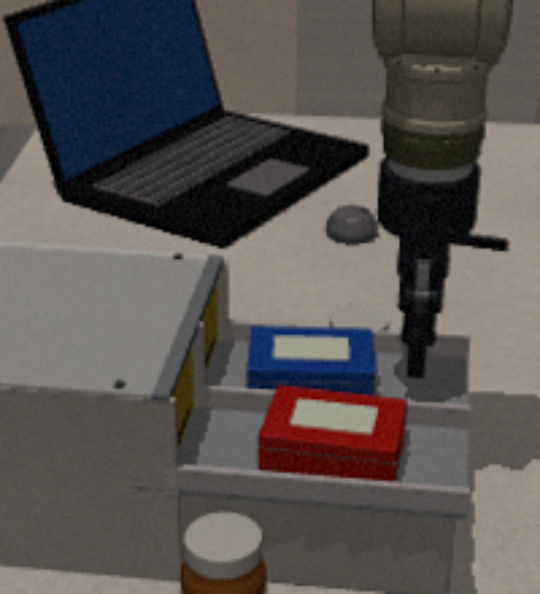

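```bash
python3 - <<'E'
from h import *
s=get_state();t=s['tcp_pos'];print(t)
im=read_camera('side').copy()
o=(330,130);k=6
I=cv2.resize(im[o[1]:o[1]+100,o[0]:o[0]+100],None,fx=k,fy=k,interpolation=cv2.INTER_CUBIC)[:,:,::-1].copy()
for h in (0,.02,.04,.053,.061,.073,.1):
    for dx in (-.011,0,.011):
        q=(proj('side',t+np.array([dx,.025,h]))[0]-o)*k+k/2
        cv2.circle(I,tuple(int(v) for v in q),2,(0,255,255) if dx else (0,0,255),-1)
cv2.imwrite('pics/s3.png',I)
E
```

```text
[0.45602087 0.05012713 0.10257034]
```

View pics/s3.png

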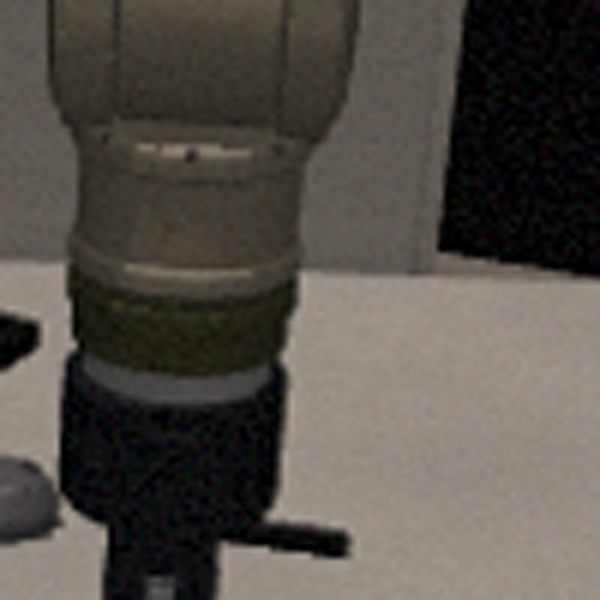

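Crop missed the fingers; shifting it down.

```bash
python3 - <<'E'
from h import *
s=get_state();t=s['tcp_pos']
im=read_camera('side').copy()
o=(310,195);k=7
I=cv2.resize(im[o[1]:o[1]+85,o[0]:o[0]+85],None,fx=k,fy=k,interpolation=cv2.INTER_CUBIC)[:,:,::-1].copy()
for h in (0,.02,.04,.053,.061,.073,.1):
    for dx in (-.011,0,.011):
        q=(proj('side',t+np.array([dx,.025,h]))[0]-o)*k+k/2
        cv2.circle(I,tuple(int(v) for v in q),2,(0,255,255) if dx else (0,0,255),-1)
cv2.imwrite('pics/s4.png',I)
E
```

```text
(no output)
```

View pics/s4.png

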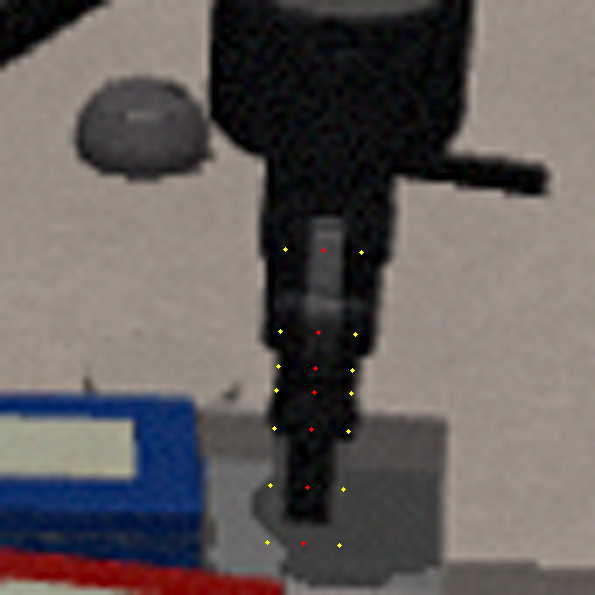

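Emit:
arm_command(steps="5 0 -3 0; 14 -1 -3 0; 22 -1 -3 0; 30 -1.5 -3 0; 38 -2 -3 0; 46 -2.5 -3 0; 54 -3 -3 0; 62 -3 -3 0; 70 -3.5 -3 0; 78 -4 -3 0; 86 -4.5 -3 0; 94 -5 -3 0; 100 -5 -3 0; 100 -5 -3 0", fingers=-0.5)

```text
clock: 5.6
tcp_pos: [0.5569, 0.0451, 0.0997]
orientation: [0.002, 0.726, 0.688, 0.002]
wrist_force: [-0.0, -0.7, -0.0]
finger_gap: 0.0211
```

```bash
cat > look.py <<'E'
from h import *
import sys
k=sys.argv[1]
s=get_state()
print({k:np.round(s[k],4) for k in ('clock','tcp_pos','orientation','finger_gap','wrist_force')})
im=read_camera('side')[170:350,200:400];im2=read_camera('top')[90:310,220:380]
a=cv2.resize(im,None,fx=2,fy=3*180/180*0+2);a=cv2.resize(im,(500,450));b=cv2.resize(im2,(300,412))
o=np.zeros((450,800,3),np.uint8);o[:,:500]=a;o[:412,500:]=b
cv2.imwrite(f'pics/{k}.png',o[:,:,::-1])
E
python3 look.py p1
```

```text
{'clock': np.float64(5.6), 'tcp_pos': array([0.5569, 0.0451, 0.0997]), 'orientation': array([0.0016, 0.7256, 0.6881, 0.0016]), 'finger_gap': np.float64(0.0211), 'wrist_force': array([-0.0279, -0.7117, -0.016 ])}
```

View pics/p1.png

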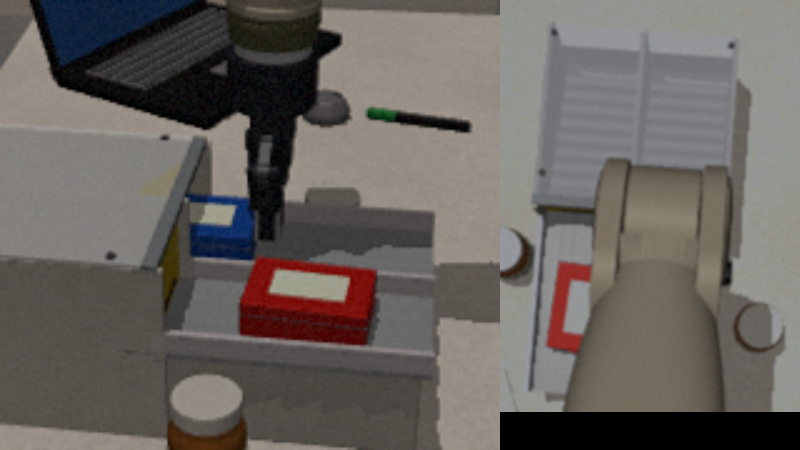

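Emit:
arm_command(steps="6 0 0 0; 14 -1 0 0; 22 -1 0 0; 30 -1.5 0 0; 38 -2 0 0; 45 -2.5 0 0; 51 -3 0 0; 51 -3 0 0")

```text
clock: 6.7
tcp_pos: [0.6063, 0.0422, 0.1]
orientation: [0.001, 0.726, 0.688, 0.001]
wrist_force: [-6.2, -0.2, 4.4]
finger_gap: 0.0211
```

```bash
python3 look.py p2
```

```text
{'clock': np.float64(6.7), 'tcp_pos': array([0.6063, 0.0422, 0.1   ]), 'orientation': array([7.000e-04, 7.256e-01, 6.881e-01, 5.000e-04]), 'finger_gap': np.float64(0.0211), 'wrist_force': array([-6.2102, -0.2315,  4.3736])}
```

View pics/p2.png

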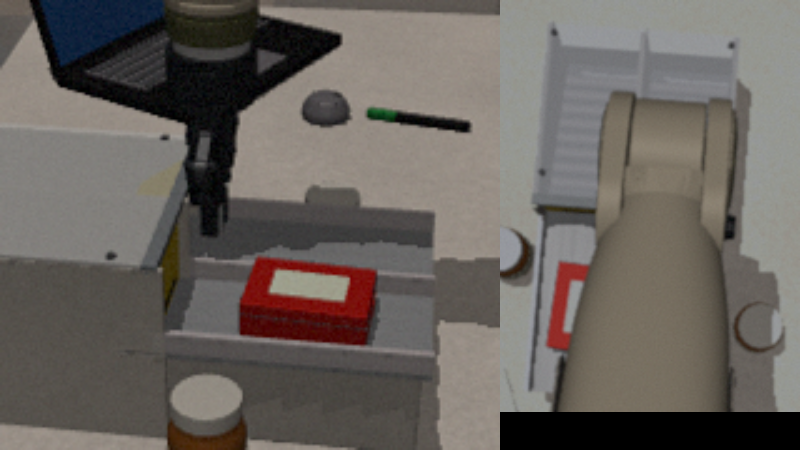

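```bash
python3 - <<'E'
from h import *
im=read_camera('side')
cv2.imwrite('pics/p3.png',cv2.resize(im[195:295,230:330],None,fx=6,fy=6,interpolation=cv2.INTER_CUBIC)[:,:,::-1])
s=get_state();print(s['wrist_force'],s['tcp_pos'])
im=read_camera('wrist');cv2.imwrite('pics/w3.png',im[:,:,::-1])
for r in trace('wrist','blue_box')+trace('side','blue_box'):print(r['score'],r['box'])
E
```

```text
[-5.72869147 -0.20803569  5.02467019] [0.60634127 0.04217541 0.09997052]
0.84 [285.0, 393.5, 71.1, 15.6]
```

View pics/p3.png

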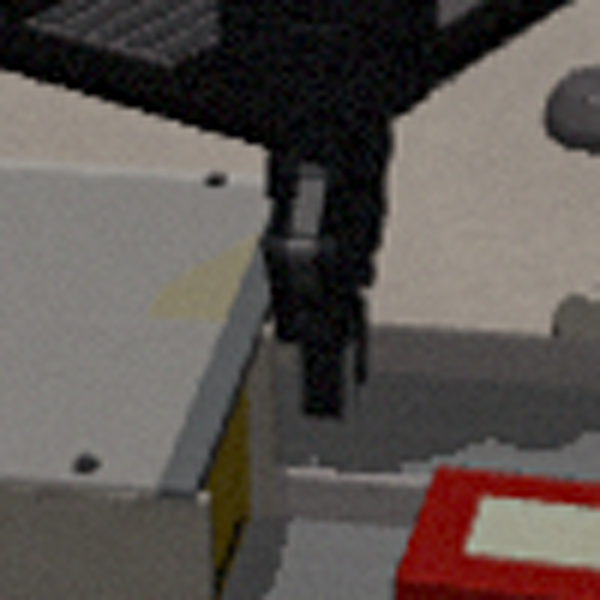

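View pics/w3.png

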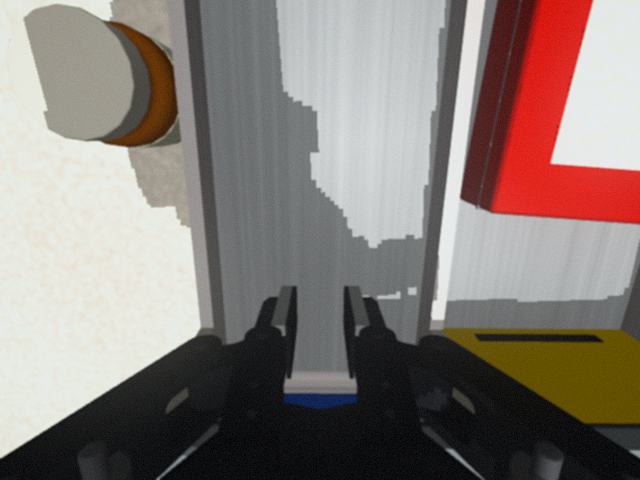

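```bash
python3 - <<'E'
from h import *
for v in (366,372,382,393,400,408):
    print(v,ray('wrist',(320,v),.085).round(4),ray('wrist',(320,v),.117).round(4))
im=read_camera('wrist')
cv2.imwrite('pics/w4.png',cv2.resize(im[330:430,260:390],None,fx=6,fy=6,interpolation=cv2.INTER_CUBIC)[:,:,::-1])
E
```

```text
366 [0.6516 0.0393 0.085 ] [0.6276 0.0406 0.117 ]
372 [0.6554 0.0391 0.085 ] [0.6307 0.0404 0.117 ]
382 [0.6619 0.0387 0.085 ] [0.6358 0.0402 0.117 ]
393 [0.6692 0.0383 0.085 ] [0.6416 0.0398 0.117 ]
400 [0.6739 0.0381 0.085 ] [0.6454 0.0396 0.117 ]
408 [0.6793 0.0378 0.085 ] [0.6497 0.0394 0.117 ]
```

View pics/w4.png

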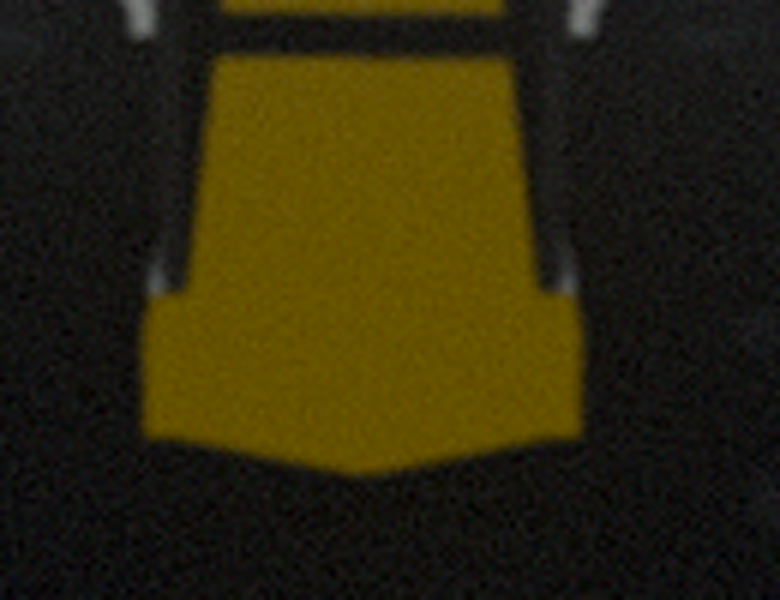

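The box was already running down the chute, and the flap has since fallen shut. I'll draw back and lift.

Emit:
arm_command(steps="-8 0.5 0 0; -25 1.5 0 0; -50 3 0 0; -80 4 0 0; -110 5.5 0 0; -135 7 10 0; -145 7.5 40 0; -150 8 90 0; -150 8 140 0; -150 8 180 0; -160 -50 190 0; -160 -110 190 0; -170 -170 190 0; -180 -230 190 0; -180 -290 190 0; -180 -340 190 0; -180 -340 190 0")

```text
clock: 9.18
tcp_pos: [0.426, -0.3013, 0.2892]
orientation: [0.001, 0.727, 0.686, 0.001]
wrist_force: [-0.3, 0.9, 0.1]
finger_gap: 0.0212
```

```bash
python3 look.py p5; python3 - <<'E'
from h import *
im=read_camera('top');cv2.imwrite('pics/t5.png',im[:,:,::-1])
for n in('blue_box','red_box'):
    for r in trace('top',n)[:2]: print(n,r['score'],r['box'])
E
```

```text
{'clock': np.float64(9.175), 'tcp_pos': array([ 0.426 , -0.3013,  0.2892]), 'orientation': array([1.200e-03, 7.273e-01, 6.864e-01, 5.000e-04]), 'finger_gap': np.float64(0.0212), 'wrist_force': array([-0.2842,  0.8599,  0.1427])}
```

View pics/p5.png

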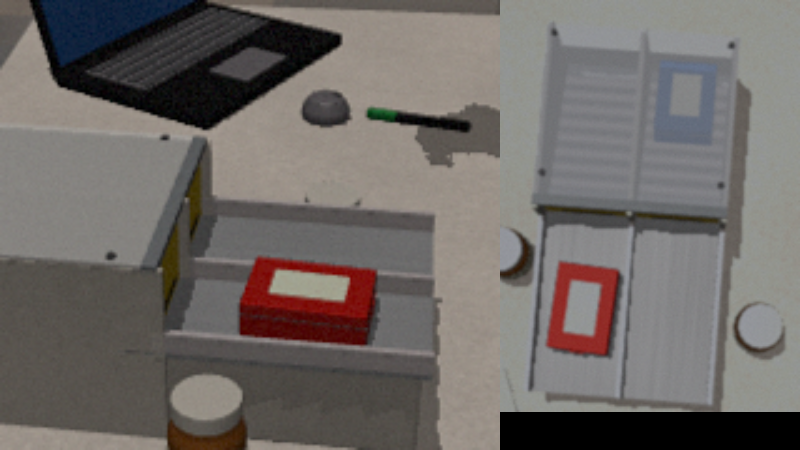

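View pics/t5.png

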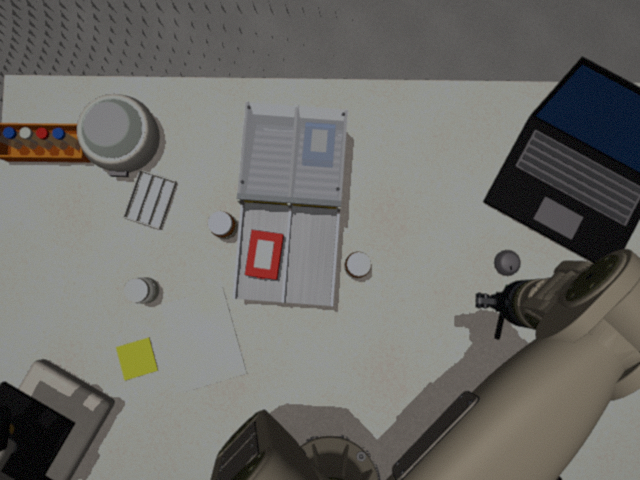

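```bash
python3 - <<'E'
from h import *
im=read_camera('top')
for v in (122,125,166):
  for z in(.06,.09):print(v,z,ray('top',(320,v),z).round(4))
cv2.imwrite('pics/t6.png',cv2.resize(im[95:215,235:360],None,fx=5,fy=5,interpolation=cv2.INTER_CUBIC)[:,:,::-1])
E
```

```text
122 0.06 [0.8285 0.0326 0.06  ]
122 0.09 [0.8194 0.0323 0.09  ]
125 0.06 [0.8215 0.0325 0.06  ]
125 0.09 [0.8125 0.0323 0.09  ]
166 0.06 [0.726  0.0314 0.06  ]
166 0.09 [0.7193 0.0311 0.09  ]
```

View pics/t6.png

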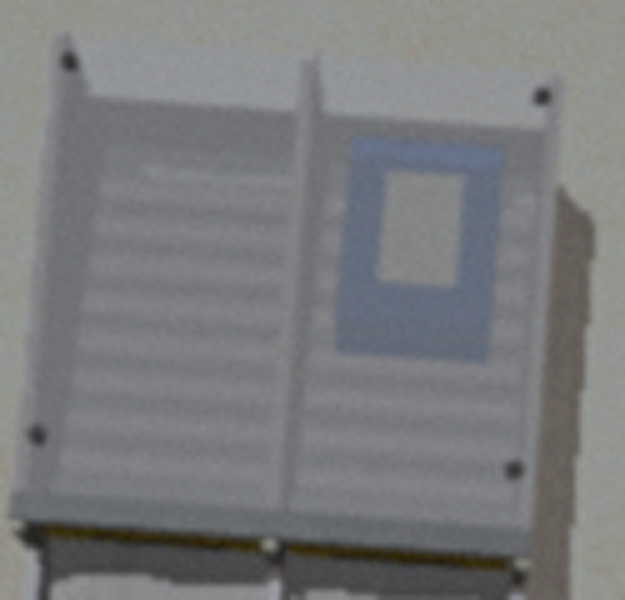

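```bash
python3 -c "
from workcell import *
print(hand_in())"
```

```text
the job is handed in; nothing more can be done
None
```

The blue box is back in store. I pushed it along the right-hand lane with the fingertips and in under the flap. It tipped onto the rollers and ran down the chute by itself. I then drew the fingers back, lifted clear and handed the job in, with the robot clock just past 9 s of the 38 s allowed.

What the last checks showed:
- **Blue box:** the top camera shows it lying flat at the bottom of the chute. Its front edge is at about station x = 0.19–0.20 m, which is at the end stop within measuring error.
- **Flaps:** both look shut in the side and top pictures. The wrist camera showed the right flap falling shut once the box had gone through.
- **Red box and the rest:** the red box and the other things on the bench show no visible change. The marker was partly hidden by the arm in the last top picture, but the side view shows it in place.
- **Forces:** at the end of the push I read about 7.5 N, and it stayed at that level after the box had gone. I think that was the fingers resting lightly against the lintel. It is far below the limits, and the reading was about zero after I drew back.
- **Check that failed:** in the last check the trained network found neither box in the top picture. I judged the final positions from the pictures and the camera calibration instead.

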